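Put the sharpening stone away and prove the box's catch

ROBOT

A 7-joint arm with a two-finger parallel gripper is mounted at the origin on a cart in front of the work surface, level with it; the furniture and walls round the work are solid. World frame = base frame: x ahead of the robot, y to its left, z up, the work surface at z = 0. Lengths are in m, angles in rad, forces in N, time in s.
With the tool pointing down it reaches from about 0.425 to 0.975 m from the base axis. Payload 16.7 kg.
Tool frame: the origin (TCP) lies at the very end of the fingers, on their centre line; the grasp point (between the pads) lies 19 mm behind it; z points along the fingers, x is the direction in which the jaws open and shut, and the axes are right-handed (so a half turn about z gives the same grasp; the last joint's range is limited). The gripper opens to 85 mm and grips with 20 to 120 N. Pads are 22 mm wide; open, the fingers measure 114 mm over their backs; the gripper's body (76 mm by 85 mm) begins 54 mm behind the grasp point. The pads swing forward as they close: fully open they stand 13 mm farther back than shut.
Start: joints at [1.101, 0.426, 0.074, 1.606, -0.034, 1.111, -0.067], TCP at [0.213, -0.641, 0.231] pointing down, gripper open.
Joint ranges: [-2.85, 2.85], [-0.5, 2.14], [-1.23, 1.37], [0.21, 2.46], [-1.02, 4.16], [0.16, 2.05], [-2.73, 2.73]. Speed limits (rad/s): [1.89, 1.89, 2.39, 2.39, 3.01, 3.01, 3.01].

INTERFACE

Orientations are given as [roll, pitch, yaw] about the fixed x, y, z axes, in that order (R = Rz(yaw) Ry(pitch) Rx(roll)).
In Python, from bench import robot gives the robot as it stands.
- The arm moves only by the tool arm_command, never from a script. Its argument "plan" is a list of rows, each an object of numbers: "x", "y", "z": the shift along the world's x, y, z in mm; "yaw": the turn about the world's z in degrees. A call has exactly 10 rows; each row is the pose to reach, as a shift and turn from the pose measured when the call began; what a row does not reach only later rows make up. A row lasts 1/12 s, in which the tool goes at most 41.7 mm and 7.16 degrees, less where a joint would pass 70% of its speed; a pose out of reach is approached as far as the arm can. A call with a gripper value outside its range is refused whole. "gripper" is the opening, from 0 (shut) to 1 (fully open), set as the call begins (left out, the last holds). The fingers move at their own pace and stop on an object; "force" is the grip in N (left out, the last holds). Time passes only in rows, so rows that repeat a pose let the fingers close, or fill a call up. It gives the time, the measured TCP pose, the force and the opening at its end, in the units of the state.
- robot.get_state(): the state, without advancing time (a new reading comes with each control period).
- robot.snapshot(name): name is "scene" or "top"; returns a dict with "img" (384x512x3 uint8, blue, green, red), "depth" (384x512 float32, m along the optical axis (not along the pixel's ray), 0 where there is no reading), "fx", "fy", "cx", "cy" (pixels), "position" and "orientation" of the camera in the world. Camera axes: x right, y down, z forward; pixel columns grow to the right and rows downward; lengths in m; the calibration is good to about 2 mm. A picture is of the moment at which its call begins.
- robot.job_done(): hands the job in, once; it reports no verdict.
Trained networks look in the newest picture that a camera, given by its name, has taken for a name from the list of things; names that differ only in an ending like _2 or _b are one class to them, and where a whole thing is asked for, a point or a joint stands for the part that bears it (a point fixed in the world has none). Each returns a list of dicts, best first, with "confidence" (0 to 1); they miss things now and then, are a little off and sometimes report something else, mostly with a low value. They report only what shows in the picture. A call takes as long as a camera call. They do not tell look-alikes from the thing itself.
- robot.find_in(target, camera): "rect" ([left, top, width, height] in pixels, round what is visible of it).
The state is a dict: "time_s": time; "joints": joint angles; "joint_velocities": joint speeds; "joint_torque": joint torques, N m; "tool_pos": TCP position; "ee_rot": TCP orientation; "wrist_force": force on the tool from outside, world axes, zero at the start; "wrist_torque": the same for the moment, N m; "finger_gap": opening from 0.0 (shut) to 1.0 (fully open).
Only numpy, scipy, OpenCV 4.12 (cv2) and the standard library are available. Lean on these libraries where they do the work, as an engineer would, in place of code of your own. Each camera call takes 0.05 s, during which the arm holds its last target.

TASK

Put the sharpening stone that stands on end away, lying flat between the rails of its wooden box: first lay it down flat on the worktop and let go, then take it again from above and set it in. Close the lid and press it shut, then tug the knob straight up, firmly but without wrenching (about 8 N), to check that the catch holds; if the lid gives, press it down again harder and tug again until it holds, and leave it shut. Do not shift the jar of honey, the low tin, the mug or the spice jar.

Things in the scene. Friction and masses are not known exactly. Their poses are not given: they have to be found in the camera images.
- stone: Sharpening stone, a bar 25 x 45 x 120 mm, 0.25 kg, brown on one broad side and grey on the other (either may lie up); at the start it stands on one small end. Origin: centre of that end. z along its 120 mm length (up at the start), y along its 45 mm width, x along its 25 mm thickness.
- stone_mid (a point): The middle of the sharpening stone, 60 mm along its z from stone's origin; same axes. It lies 12.5 mm above whatever the stone lies flat on.
- case: Wooden box, fixed, open at the start. Origin: centre of its underside; x from its front to its hinge side, y along its length, z up. Outside 132 (x) x 172 (y) mm, rim 60 mm high; inside 120 x 160 mm, floor 8 mm above the underside. A dark steel catch housing stands 28 mm out of the middle of the front (44 mm wide, top 48 mm high).
- case_bed (a point): Middle of the box's inner floor, case (0, 0, 8) mm, axes as the case. Round it two low rails along y (6 mm high, 53 mm apart) and two end stops (6 mm high, 128 mm apart) mark the bed: the stone lies between them, broad side down, its length along y.
- lid_hinge (a point): Middle of the lid's hinge line, which runs along the case's y axis, at case (69, 0, 59) mm. At the start the lid is 1.65 to 1.8 rad open, leaning back, knob on its far side (0 rad = shut). The stiff hinge stays wherever it is left; moving the lid takes 1 to 3 N at the knob.
- lid_edge (a point): Middle of the lid board's front edge, on its outer face, 135 mm from the hinge line. The board is 8 mm thick and 172 mm along y; shut, its outer face is 68 mm above the box's underside. In front of the edge a steel tab 40 mm wide and 24 mm long carries the bar of the catch, 16 mm below the board.
- lid_knob (a point): Middle of the dark wooden knob, 20 mm thick, standing 25 mm out of the lid's outer face. 115 mm from the hinge line, 17 mm out of the outer face, mid-length; lid shut: at case (-46, 0, 85) mm, +-2 mm in height whether caught or not. The catch snaps when the knob is pressed down with 9 to 14 N (it differs from start to start; 20 N does no harm).
- catch_mount (a joint): Spring mounting of the catch in its housing (m), 0 at rest and while the lid is not caught. The caught lid, tugged, rises 1 to 4 mm, then holds and draws it up: about 1.4 mm for 8 N at the knob; over 4 mm (17 N) strains it. An uncaught lid looks as shut but keeps rising with under 7 N.
- honey: Bystander: jar of honey with a grey lid, 71 mm across, 110 mm tall. Origin: centre of its underside.
- tin: Bystander: low food tin, 86 mm across, 40 mm high. Origin: centre of its underside.
- mug: Bystander: white mug, 92 x 123 x 95 mm with the handle. Origin: centre of its underside.
- spice: Bystander: spice jar with a dark cap, 41 mm across, 105 mm tall. Origin: centre of its underside.
There are look-alikes about, which are no part of the job. Leave any red look-alike of the stone alone.

How it is judged:
On the way, in this order (a step that is already met when the one before it is completed fails the run):
1. the stone has been laid flat, broad side down, on the worktop and let go (height (world z) of stone_mid below 0.016 m and angle between stone's own z axis and vertical above 1.5 rad and (angle between stone's own x axis and vertical below 0.1 rad or angle between stone's own x axis and vertical above 3.04 rad) and contact force between the fingers and stone below 0.05 N and linear speed of stone below 0.01 m/s), for 0.2 s.
2. the stone lies flat between the rails of the box and has been let go (x of stone_mid in the frame of case between -0.006 and 0.006 m and y of stone_mid in the frame of case between -0.008 and 0.008 m and z of stone_mid in the frame of case below 0.024 m and angle between stone's own z axis and vertical between 1.5 and 1.64 rad and angle between the x axis of stone and the z axis of case, either way round below 0.08 rad and contact force between the fingers and stone below 0.05 N and linear speed of stone below 0.01 m/s), for 0.2 s.
3. the knob of the shut lid is tugged upward against the catch (0.8 mm on the mounting, a tug of about 5.5 N) and the lid stays shut (value of joint catch_mount above 0.0008 m and z of lid_knob in the frame of case below 0.088 m and contact force between the fingers and anything else above 0.5 N), for 0.1 s.
At the end, for the whole second after the job is handed in: The stone lies flat and still between the rails (middle within 6 mm across and 8 mm along the bed's middle), and the lid is shut (knob middle less than 88 mm above the box's underside) with nothing pulling on the catch (x of stone_mid in the frame of case between -0.006 and 0.006 m and y of stone_mid in the frame of case between -0.008 and 0.008 m and z of stone_mid in the frame of case below 0.024 m and angle between stone's own z axis and vertical between 1.5 and 1.64 rad and angle between the x axis of stone and the z axis of case, either way round below 0.08 rad and z of lid_knob in the frame of case below 0.088 m and value of joint catch_mount below 0.0006 m and linear speed of stone below 0.01 m/s); the robot touches nothing.
It fails at once if the lid is wrenched against its catch (mounting drawn up more than 4 mm, a tug of some 17 N) (value of joint catch_mount above 0.004 m).
It fails at once if the honey, the tin, the mug or the spice jar is shifted by more than 30 mm (distance of any of honey, tin, mug, spice from where it was at the start of the episode above 0.03 m).
It also fails if it takes over 72 s, if anything falls off the work surface, if the arm or the gripper's body presses on something with over 40 N, if the wrist force passes 120 N, or if a joint passes its speed limit or range.

## Working session

There is one attempt and no reset: what is moved stays moved. The work goes in short steps, Python scripts to look and compute and a tool call to move; the robot and the scene stay as the last step left them, time stands still between calls to the robot, and variables do not carry over. Pictures are saved under pics/ and viewed, and the job is handed in when it is done.

Besides the shell and the picture viewer there is one more tool, called as a command line: name --argument value ..., lists and objects as JSON in quotes. arm_command: Moves the arm, as the interface text tells. Its arguments: {"type":"object","properties":{"plan":{"type":"array"},"gripper":{"type":"number"},"force":{"type":"number"}},"required":["plan"]}

```bash
ls; mkdir -p pics
cat > h.py <<'E'
import numpy as np, cv2
from scipy.spatial.transform import Rotation as R
from bench import robot
def pose(s):
    o=np.array(s["orientation"],float)
    M=o if o.shape==(3,3) else (R.from_euler('xyz',o).as_matrix() if o.size==3 else R.from_quat(o).as_matrix())
    return M,np.array(s["position"],float)
def cloud(s):
    M,p=pose(s); d=s["depth"]; h,w=d.shape
    u,v=np.meshgrid(np.arange(w),np.arange(h))
    P=np.stack([(u-s["cx"])/s["fx"]*d,(v-s["cy"])/s["fy"]*d,d],-1)
    W=P@M.T+p; W[d<=0]=np.nan
    return W
def proj(s,X):
    M,p=pose(s); c=(np.array(X)-p)@M
    return c[...,0]/c[...,2]*s["fx"]+s["cx"], c[...,1]/c[...,2]*s["fy"]+s["cy"]
E
python3 - <<'E'
from h import *
for n in ["scene","top"]:
    s=robot.snapshot(n); cv2.imwrite(f"pics/{n}0.png",s["img"]); np.savez(f"{n}0.npz",**s)
    print(n,s["position"],s["orientation"],s["fx"],s["cx"],s["cy"])
    for t in ["stone","case","lid_knob","honey","tin","mug","spice"]:
        print(t,[(np.round(r["rect"]).tolist(),round(r["confidence"],2)) for r in robot.find_in(t,n)])
print(robot.get_state())
E
```

```text
pics
scene [-0.11668052  0.74053822  1.20194167] [-2.45547364 -0.00285613 -2.20600359] 477.7132850247785 253.86797269942036 187.88222539497016
stone [([244.0, 231.0, 16.0, 31.0], 0.86), ([242.0, 196.0, 12.0, 31.0], 0.85)]
case [([282.0, 130.0, 72.0, 95.0], 0.6)]
lid_knob [([283.0, 131.0, 47.0, 50.0], 0.88)]
honey [([215.0, 158.0, 23.0, 38.0], 0.81), ([243.0, 225.0, 16.0, 33.0], 0.22)]
tin [([186.0, 204.0, 28.0, 30.0], 0.83)]
mug [([262.0, 116.0, 33.0, 34.0], 0.6)]
spice [([193.0, 267.0, 18.0, 33.0], 0.96)]
top [0.39706984 0.19460912 1.27675643] [-2.94676241  0.01476904 -1.54668607] 401.1740589148151 255.78958449442854 194.4906766020349
stone [([238.0, 204.0, 15.0, 19.0], 0.75), ([216.0, 242.0, 13.0, 14.0], 0.61)]
case [([292.0, 188.0, 71.0, 80.0], 0.76)]
lid_knob [([296.0, 190.0, 66.0, 26.0], 0.85)]
honey [([244.0, 154.0, 24.0, 27.0], 0.95)]
tin [([199.0, 176.0, 25.0, 27.0], 0.91)]
mug [([316.0, 129.0, 39.0, 38.0], 0.65)]
spice [([154.0, 244.0, 21.0, 14.0], 0.56)]
{'time_s': 0.8, 'joints': array([ 1.10049232,  0.42609765,  0.07388628,  1.60600436, -0.03410788,
        1.11076193, -0.06705629]), 'joint_velocities': array([-0.00015193,  0.00010072,  0.00141295,  0.00131469, -0.00068659,
       -0.00084464, -0.00052948]), 'joint_torque': array([-6.63435276e-04, -9.49437261e+01,  3.75656292e+00, -4.63867342e+01,
        1.90395943e-02,  1.93555672e-03,  4.37714607e-05]), 'tool_pos': array([ 0.21283218, -0.64054051,  0.23130102]), 'ee_rot': array([-3.14154874e+00,  1.61172510e-05, -1.24999758e+00]), 'wrist_force': array([-0.55476946,  0.83320915, -0.28452539]), 'wrist_torque': array([-0.03993032,  0.02712753,  0.01582938]), 'finger_gap': 0.9972292019617522}
```

Run:
```python
from h import *
for n,(x,y,w,h) in {"scene":(160,90,220,230),"top":(130,110,260,190)}.items():
    im=cv2.imread(f"pics/{n}0.png")
    c=cv2.resize(im[y:y+h,x:x+w],None,fx=3 if n=="top" else 2.6,fy=3 if n=="top" else 2.6,interpolation=cv2.INTER_CUBIC)
    cv2.imwrite(f"pics/{n}0c.png",c)
```

```text
(no output)
```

View pics/scene0c.png

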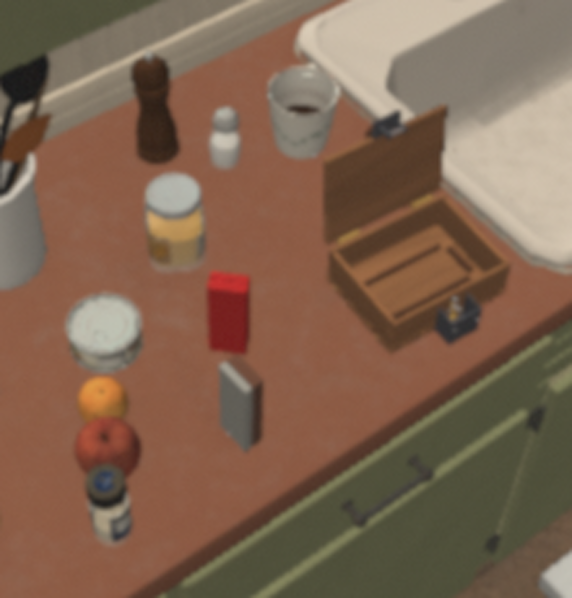

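View pics/top0c.png

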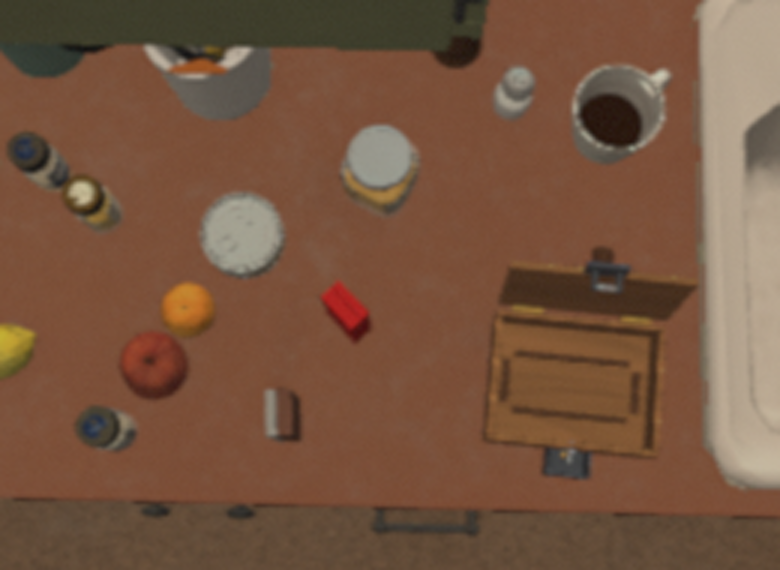

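View pics/top0.png

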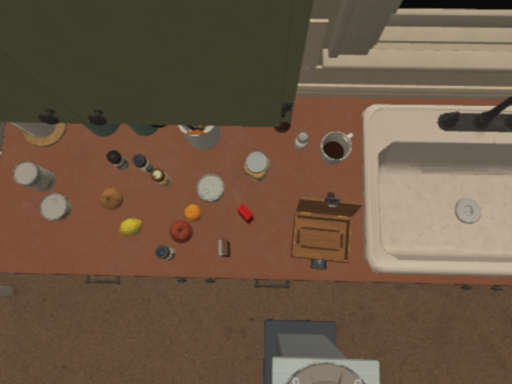

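Candidates for the stone are the red bar (scene 248,211; top 245,213) and the brown/grey bar (scene 252,246; top 223,247). The brown/grey bar is the stone and the red one is the look-alike. The box is at top 320,235 with its lid leaning back (away from the robot). Next I'll measure positions and confirm the stone in a crop.

Run:
```python
from h import *
C=[]
for n in ["scene","top"]:
    z=np.load(f"{n}0.npz"); s={k:z[k] for k in z}; W=cloud(s); C.append((s,W))
    tb=W[np.isfinite(W[...,2])&(abs(W[...,2])<.02)]; print(n,"table z med",np.median(tb[:,2]))
rects={"scene":{"stone":(236,227,28,40),"honey":(215,158,23,38),"tin":(186,204,28,30),"mug":(262,116,33,34),"spice":(193,267,18,33),"red":(238,192,20,34)},
"top":{"stone":(214,236,20,24),"honey":(244,154,24,27),"tin":(199,176,25,27),"mug":(316,129,39,38),"spice":(154,240,21,20),"red":(236,202,20,22)}}
for (s,W),n in zip(C,rects):
    for k,(x,y,w,h) in rects[n].items():
        P=W[y:y+h,x:x+w].reshape(-1,3); P=P[np.isfinite(P[:,2])&(P[:,2]>.012)]
        if len(P)<5: print(n,k,len(P)); continue
        t=P[P[:,2]>np.percentile(P[:,2],99)-.012]
        print(n,k,"zmax",P[:,2].max().round(3),"top mean",t.mean(0).round(3),"range",t.min(0).round(3),t.max(0).round(3))
        if k in("stone","red"):
            q=np.float32(t[:,:2]*1000); print("  rect",cv2.minAreaRect(q))
# table front edge
s,W=C[1]
for u in (200,225,250,300): 
    col=W[:,u]; ok=np.isfinite(col[:,2])&(abs(col[:,2])<.01); print("front edge x",np.nanmin(col[ok,0]).round(3), "y",col[ok,1].mean().round(3))
# box rim pts
P=np.concatenate([W[170:285,280:372].reshape(-1,3) for s,W in C[1:]]+[C[0][1][120:235,275:365].reshape(-1,3)])
P=P[np.isfinite(P[:,2])&(P[:,2]>.01)]; np.save("box.npy",P)
r=P[(P[:,2]>.052)&(P[:,2]<.065)]
print("rim",cv2.minAreaRect(np.float32(r[:,:2]*1000)),len(r))
im=cv2.imread("pics/scene0.png")[185:270,215:285]; cv2.imwrite("pics/st_crop.png",cv2.resize(im,None,fx=7,fy=7,interpolation=cv2.INTER_CUBIC))
# height map plot of box
cv=np.zeros((400,400,3),np.uint8)
lo=np.array([.35,-.25])
x0,y0=P[:,0].min(),P[:,1].min(); print("box ext",P.min(0),P.max(0))
```

```text
scene table z med 0.002419206727154455
top table z med -5.320702313404979e-05
scene stone zmax 0.127 top mean [0.468 0.313 0.121] range [0.445 0.299 0.114] [0.491 0.325 0.127]
  rect ((468.80584716796875, 312.3782958984375), (45.154476165771484, 24.905296325683594), 4.765152931213379)
scene honey zmax 0.118 top mean [0.725 0.223 0.111] range [0.693 0.187 0.104] [0.761 0.255 0.118]
scene tin zmax 0.046 top mean [0.662 0.367 0.039] range [0.618 0.323 0.032] [0.708 0.408 0.046]
scene mug zmax 0.197 top mean [0.603 0.069 0.193] range [0.596 0.056 0.184] [0.607 0.083 0.197]
scene spice zmax 0.113 top mean [0.452 0.49  0.106] range [0.433 0.47  0.099] [0.473 0.51  0.113]
scene red zmax 0.127 top mean [0.574 0.252 0.121] range [0.55  0.229 0.114] [0.6   0.274 0.127]
  rect ((574.4931030273438, 250.80575561523438), (44.87909698486328, 29.28054428100586), 40.61772155761719)
top stone zmax 0.125 top mean [0.468 0.31  0.12 ] range [0.446 0.298 0.113] [0.49  0.323 0.125]
  rect ((468.02862548828125, 310.49462890625), (43.18564987182617, 23.706071853637695), 1.6058815717697144)
top honey zmax 0.1
[... 165 characters left out ...]
0.043]
top mug zmax 0.1 top mean [ 0.795 -0.029  0.092] range [ 0.742 -0.07   0.085] [0.833 0.022 0.1  ]
top spice zmax 0.111 top mean [0.453 0.488 0.105] range [0.434 0.469 0.097] [0.472 0.509 0.111]
top red zmax 0.126 top mean [0.574 0.25  0.119] range [0.552 0.227 0.114] [0.596 0.271 0.126]
  rect ((574.7820434570312, 249.9244384765625), (44.291812896728516, 24.74077606201172), 44.586551666259766)
front edge x 0.382 y 0.397
front edge x 0.381 y 0.32
front edge x 0.383 y 0.237
front edge x 0.09 y 0.076
rim ((626.3247680664062, 7.860984802246094), (175.39906311035156, 404.3533020019531), 85.07768249511719) 1068
box ext [ 0.41426901 -0.18475025  0.01000248] [0.8470099  0.11069333 0.2209706 ]
```

View pics/st_crop.png

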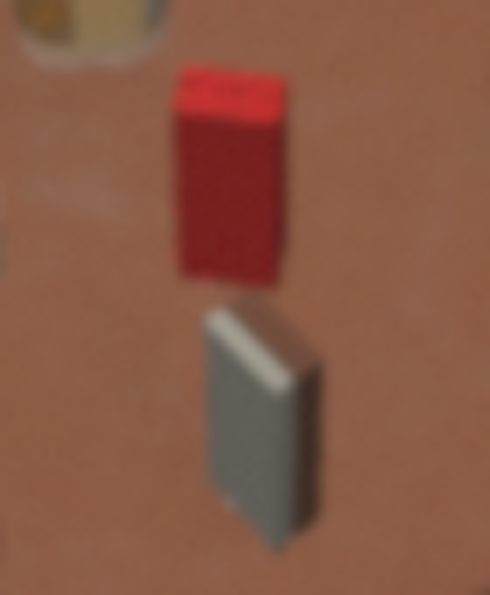

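The crop confirms it: lower bar (grey broad face, brown back) is the stone; the upper one is red. Now the box pose.

Run:
```python
from h import *
from scipy.optimize import least_squares
Ws=[]
for n,(x,y,w,h) in {"scene":(275,120,90,115),"top":(285,180,85,95)}.items():
    z=np.load(f"{n}0.npz"); s={k:z[k] for k in z}; W=cloud(s)
    P=W[y:y+h,x:x+w].reshape(-1,3); P=P[np.isfinite(P[:,2])]
    P=P[(P[:,0]>.4)&(P[:,0]<.72)&(P[:,1]>-.14)&(P[:,1]<.12)]
    r=P[(P[:,2]>.05)&(P[:,2]<.068)&(P[:,0]<.66)]
    q=np.float32(r[:,:2]*1000)
    print(n,len(r),cv2.minAreaRect(q), "floor z",np.median(P[(P[:,2]>.004)&(P[:,2]<.02)][:,2]))
    # height map
    I=np.zeros((90,75),np.uint8)
    lid=P[P[:,2]>.09]; 
    print(" lid ext",lid.min(0).round(3),lid.max(0).round(3))
    # lid plane
    l=lid[lid[:,2]<.17]; c=l.mean(0); U,S,V=np.linalg.svd(l-c); print(" plane n",V[2].round(3),"c",c.round(3),"S",S.round(3))
    ho=P[(P[:,2]>.03)&(P[:,2]<.056)&(P[:,0]<.475)]; print(" housing?",len(ho),ho.min(0) if len(ho) else "",ho.max(0) if len(ho) else "")
    cv=np.zeros((330,280),np.uint8)
    for p in P: 
        i=int((.72-p[0])*1000);j=int((.12-p[1])*1000)
        if 0<=i<330 and 0<=j<280: cv2.circle(cv,(j,i),1,int(np.clip(p[2]*1000+40,0,255)),-1)
    cv2.imwrite(f"pics/hm_{n}.png",cv2.resize(cv,None,fx=1.7,fy=1.7))
a=cv2.imread("pics/hm_scene.png");b=cv2.imread("pics/hm_top.png");cv2.imwrite("pics/hm.png",cv2.resize(np.hstack([a,b]),(800,471)))
```

```text
scene 643 ((502.84625244140625, 18.97919464111328), (175.12118530273438, 171.53793334960938), 84.52351379394531) floor z 0.01002965141867207
 lid ext [ 0.576 -0.076  0.09 ] [0.627 0.1   0.221]
 plane n [ 0.991 -0.08  -0.109] c [0.589 0.016 0.131] S [1.506 0.688 0.068]
 housing? 358 [ 0.41434648 -0.06389131  0.03009688] [0.47473564 0.11069333 0.05588406]
top 508 ((499.8629150390625, 17.275100708007812), (172.4846954345703, 164.54396057128906), 85.15487670898438) floor z 0.008249760194392386
 lid ext [ 0.577 -0.076  0.09 ] [0.626 0.096 0.219]
 plane n [-0.991  0.079  0.108] c [0.588 0.011 0.131] S [1.077 0.489 0.014]
 housing? 114 [ 0.4152481  -0.06620245  0.03062507] [0.47406745 0.10715666 0.05576199]
```

View pics/hm.png

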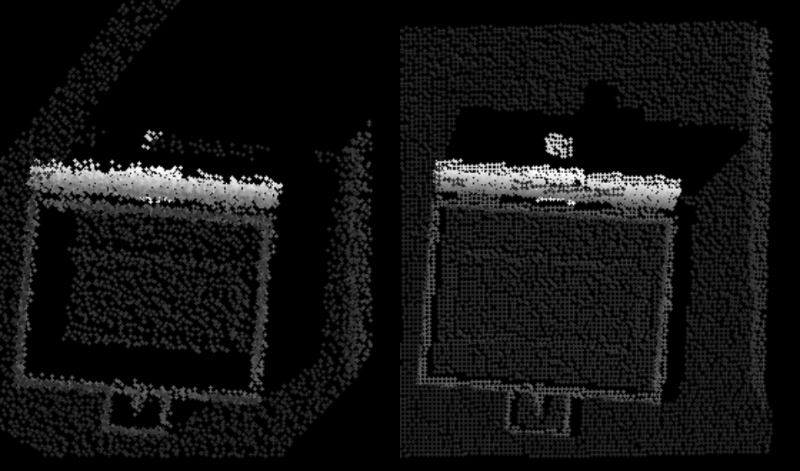

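```bash
cat > fit.py <<'E'
from h import *
from scipy.optimize import least_squares
def fitbox(W,show=True):
    P=W.reshape(-1,3);P=P[np.isfinite(P[:,2])]
    r=P[(P[:,2]>.05)&(P[:,2]<.068)&(P[:,0]<.66)&(P[:,0]>.4)&(P[:,1]>-.12)&(P[:,1]<.12)]
    def loc(p):
        c,s_=np.cos(p[2]),np.sin(p[2]); d=r[:,:2]-p[:2]
        return d[:,0]*c+d[:,1]*s_,-d[:,0]*s_+d[:,1]*c
    def f(p):
        x,y=loc(p); return np.minimum(np.maximum(abs(abs(x)-.063),0)+np.maximum(abs(y)-.086,0),abs(abs(y)-.083)+np.maximum(abs(x)-.066,0))
    best=min((least_squares(f,[x0,.017,-.08],loss="soft_l1",f_scale=.003) for x0 in (.49,.5,.51)),key=lambda q:q.cost)
    return best.x,best.cost
E
python3 - <<'E'
from fit import *
for n in ["scene","top"]:
    z=np.load(f"{n}0.npz"); s={k:z[k] for k in z}; W=cloud(s)
    p,c=fitbox(W); print(n,(p[:2]*1000).round(1),np.degrees(p[2]).round(2),c)
    # edge fits
    P=W.reshape(-1,3);P=P[np.isfinite(P[:,2])]
    c_,s_=np.cos(p[2]),np.sin(p[2]); d=P[:,:2]-p[:2]; L=np.c_[d[:,0]*c_+d[:,1]*s_,-d[:,0]*s_+d[:,1]*c_]*1000; z_=P[:,2]*1000
    m=(abs(z_-60)<8)
    a=L[m&(abs(L[:,0])<50)&(abs(L[:,1])>75)&(abs(L[:,1])<95)][:,1]; print(" y walls",np.median(a[a>0]),np.median(a[a<0]),np.percentile(a,[1,99]))
    a=L[m&(abs(L[:,1])<75)&(abs(L[:,1])>26)&(L[:,0]>-75)&(L[:,0]<-50)][:,0]; print(" front wall",np.median(a),np.percentile(a,[2,98]))
    a=L[(z_>40)&(z_<54)&(abs(L[:,1])<40)&(L[:,0]<-66)&(L[:,0]>-110)]; print(" housing",np.percentile(a,[2,98],axis=0) if len(a) else '')
    a=L[(z_>14)&(z_<40)&(abs(L[:,1])<65)&(abs(L[:,0])<50)]; zz=z_[(z_>10)&(z_<18)&(abs(L[:,1])<70)&(abs(L[:,0])<50)]
    lid=(z_>90)&(abs(L[:,1])<95)&(L[:,0]>60)&(L[:,0]<130); Q=np.c_[L[lid],z_[lid]]; print(" lid y",np.percentile(Q[:,1],[1,99]),"top z",Q[:,2].max())
    k=(L[:,0]>108)&(L[:,0]<150)&(z_>100)&(abs(L[:,1])<30); print(" knob pts",np.c_[L[k],z_[k]].mean(0),k.sum(), np.c_[L[k],z_[k]].min(0),np.c_[L[k],z_[k]].max(0))
E
```

```text
scene [510.5  19.1] -4.73 0.0029766802876528505
 y walls 82.72143456905388 -82.4410555392401 [-87.45272787  86.3530919 ]
 front wall -64.02468820254651 [-66.93332522 -58.6344829 ]
 housing [[-94.60034685 -25.02691927]
 [-66.15530963  21.70746927]]
 lid y [-84.50226195  84.63005169] top z 220.97060414541414
 knob pts [113.86565642   3.8356043  175.83893282] 9 [110.44068876  -1.69644075 169.18111874] [116.87369144   7.49912067 178.90887207]
top [510.4  17. ] -4.42 0.0018959128038185385
 y walls 82.72030909580795 -82.56942617903563 [-86.40237349  85.46551744]
 front wall -63.55017662334192 [-66.34037266 -60.31737579]
 housing [[-94.25351986 -26.16008273]
 [-66.18924648  31.58053341]]
 lid y [-84.21071871  84.20768887] top z 219.42901347746192
 knob pts [111.57576747   1.33976471 177.77575515] 17 [108.22679557  -7.97471907 172.81914013] [115.02675138   8.9196342  181.50626353]
```

arm_command --plan '[{"x":22,"y":34,"z":0,"yaw":6},{"x":44,"y":68,"z":0,"yaw":12},{"x":66,"y":102,"z":0,"yaw":18},{"x":88,"y":136,"z":0,"yaw":24},{"x":110,"y":170,"z":0,"yaw":30},{"x":132,"y":204,"z":0,"yaw":36},{"x":154,"y":238,"z":0,"yaw":42},{"x":176,"y":272,"z":0,"yaw":48},{"x":198,"y":306,"z":0,"yaw":54},{"x":220,"y":340,"z":0,"yaw":60}]'

```text
time_s: 1.63
tool_pos: [0.4335, -0.2988, 0.2317]
ee_rot: [3.141, -0.001, -0.198]
wrist_force: [0.9, -0.3, 0.9]
finger_gap: 0.999
```

arm_command --plan '[{"x":5,"y":40,"z":0,"yaw":2},{"x":10,"y":80,"z":0,"yaw":4},{"x":15,"y":120,"z":0,"yaw":6},{"x":20,"y":160,"z":0,"yaw":8},{"x":25,"y":200,"z":0,"yaw":10},{"x":28,"y":240,"z":0,"yaw":12},{"x":30,"y":280,"z":0,"yaw":14},{"x":32,"y":320,"z":0,"yaw":14},{"x":34,"y":360,"z":0,"yaw":14},{"x":35,"y":400,"z":0,"yaw":14}]'

```text
time_s: 2.47
tool_pos: [0.4684, 0.103, 0.2321]
ee_rot: [3.141, -0.002, 0.046]
wrist_force: [2.1, 0.6, 0.2]
finger_gap: 1.001
```

arm_command --plan '[{"x":0,"y":40,"z":0,"yaw":0},{"x":0,"y":80,"z":0,"yaw":0},{"x":0,"y":120,"z":0,"yaw":0},{"x":0,"y":160,"z":0,"yaw":0},{"x":0,"y":200,"z":0,"yaw":0},{"x":0,"y":210,"z":-15,"yaw":0},{"x":0,"y":210,"z":-30,"yaw":0},{"x":0,"y":210,"z":-45,"yaw":0},{"x":0,"y":210,"z":-55,"yaw":0},{"x":0,"y":210,"z":-55,"yaw":0}]'

```text
time_s: 3.3
tool_pos: [0.4677, 0.3122, 0.1752]
ee_rot: [3.14, 0.001, 0.046]
wrist_force: [-0.6, -0.5, -0.2]
finger_gap: 0.997
```

Run:
```python
from h import *
st=robot.get_state(); print(st["tool_pos"],np.degrees(st["ee_rot"]),st["wrist_force"],st["joints"].round(2),st["time_s"])
for n,(x,y,w,h) in {"scene":(200,180,120,110),"top":(170,190,130,110)}.items():
    s=robot.snapshot(n); cv2.imwrite(f"pics/{n}1.png",cv2.resize(s["img"][y:y+h,x:x+w],None,fx=4,fy=4,interpolation=cv2.INTER_CUBIC))
```

```text
[0.46768646 0.31222906 0.1751919 ] [1.79884416e+02 5.13935630e-02 2.63946021e+00] [-0.59675413 -0.52654523 -0.2002406 ] [-0.13  0.39 -0.71  1.88  0.3   0.98 -0.92] 3.3
```

View pics/scene1.png

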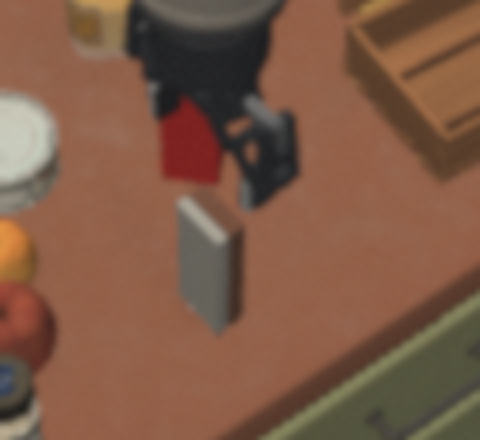

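arm_command --plan '[{"x":0,"y":-1,"z":-15,"yaw":0},{"x":0,"y":-1,"z":-30,"yaw":0},{"x":0,"y":-1,"z":-45,"yaw":0},{"x":0,"y":-1,"z":-60,"yaw":0},{"x":0,"y":-1,"z":-75,"yaw":0},{"x":0,"y":-1,"z":-75,"yaw":0},{"x":0,"y":-1,"z":-75,"yaw":0},{"x":0,"y":-1,"z":-75,"yaw":0},{"x":0,"y":-1,"z":-75,"yaw":0},{"x":0,"y":-1,"z":-75,"yaw":0}]'

```text
time_s: 4.23
tool_pos: [0.469, 0.3121, 0.1034]
ee_rot: [3.142, -0.003, 0.046]
wrist_force: [0.8, 0.0, -0.2]
finger_gap: 0.999
```

arm_command --plan '[{"z":0},{"z":0},{"z":0},{"z":0},{"z":0},{"z":0},{"z":0},{"z":0},{"z":0},{"z":0}]' --gripper 0.3 --force 20

```text
validation failed for argument at $.pl...
```

Run:
```python
from h import *
st=robot.get_state(); print(st["tool_pos"],np.degrees(st["ee_rot"]),st["wrist_force"],st["finger_gap"],st["time_s"])
a=[]
for n,(x,y,w,h) in {"scene":(200,180,120,110),"top":(170,190,120,110)}.items():
    s=robot.snapshot(n); a.append(cv2.resize(s["img"][y:y+h,x:x+w],(400,367),interpolation=cv2.INTER_CUBIC))
cv2.imwrite("pics/g1.png",np.hstack(a))
for t in range(0,91,9):
    r=np.radians(t); print(t,round(12.5*np.cos(r)-108*np.sin(r)-12.5),round(12.5*np.sin(r)+108*np.cos(r)-108))
```

```text
[0.46903958 0.31213787 0.10342761] [ 1.79995618e+02 -1.61790416e-01  2.60795383e+00] [ 0.82430905  0.02774135 -0.22800735] 0.9989264847862102 4.2333
0 0 0
9 -17 1
18 -34 -1
27 -50 -6
36 -66 -13
45 -80 -23
54 -93 -34
63 -103 -48
72 -111 -63
81 -117 -79
90 -120 -96
```

View pics/g1.png

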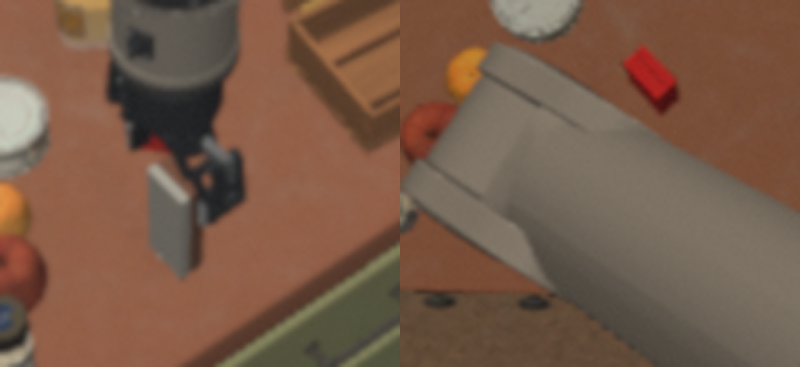

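The stone stands between the open fingers. I'll close on it, with every row now written out in full.

arm_command --plan '[{"x":0,"y":0,"z":-2,"yaw":0},{"x":0,"y":0,"z":-2,"yaw":0},{"x":0,"y":0,"z":-2,"yaw":0},{"x":0,"y":0,"z":-2,"yaw":0},{"x":0,"y":0,"z":-2,"yaw":0},{"x":0,"y":0,"z":-2,"yaw":0},{"x":0,"y":0,"z":-2,"yaw":0},{"x":0,"y":0,"z":-2,"yaw":0},{"x":0,"y":0,"z":-2,"yaw":0},{"x":0,"y":0,"z":-2,"yaw":0}]' --gripper 0.3 --force 20

```text
time_s: 5.17
tool_pos: [0.4689, 0.3121, 0.1011]
ee_rot: [3.141, -0.002, 0.046]
wrist_force: [0.4, 0.2, 3.3]
finger_gap: 0.526
```

arm_command --plan '[{"x":0,"y":-9,"z":1,"yaw":0},{"x":0,"y":-17,"z":1,"yaw":0},{"x":0,"y":-26,"z":0,"yaw":0},{"x":0,"y":-34,"z":-1,"yaw":0},{"x":0,"y":-42,"z":-3,"yaw":0},{"x":0,"y":-50,"z":-6,"yaw":0},{"x":0,"y":-58,"z":-9,"yaw":0},{"x":0,"y":-66,"z":-13,"yaw":0},{"x":0,"y":-73,"z":-18,"yaw":0},{"x":0,"y":-80,"z":-23,"yaw":0}]'

```text
time_s: 6.0
tool_pos: [0.471, 0.2305, 0.0799]
ee_rot: [3.141, -0.007, 0.044]
wrist_force: [0.2, -10.6, 32.3]
finger_gap: 0.523
```

Run:
```python
from h import *
st=robot.get_state(); print(st["tool_pos"],np.degrees(st["ee_rot"]),st["wrist_force"],st["finger_gap"],st["time_s"])
s=robot.snapshot("scene"); cv2.imwrite("pics/g2.png",cv2.resize(s["img"][180:290,200:320],(600,550),interpolation=cv2.INTER_CUBIC))
```

```text
[0.47095007 0.23046809 0.07993251] [179.9455126   -0.37491195   2.51379082] [  0.18332639 -10.60015138  32.25339954] 0.5231873704169049 6.0
```

View pics/g2.png

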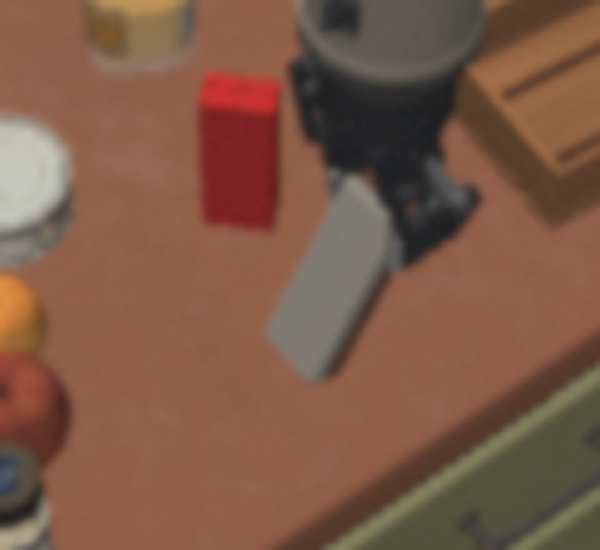

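The stone is tilting in the grip at about 40°, with 32 N down on it. I'll lead more sideways to relieve that and carry on.

arm_command --plan '[{"x":0,"y":-8,"z":2,"yaw":0},{"x":0,"y":-14,"z":0,"yaw":0},{"x":0,"y":-20,"z":-3,"yaw":0},{"x":0,"y":-25,"z":-8,"yaw":0},{"x":0,"y":-30,"z":-14,"yaw":0},{"x":0,"y":-34,"z":-21,"yaw":0},{"x":0,"y":-38,"z":-28,"yaw":0},{"x":0,"y":-41,"z":-35,"yaw":0},{"x":0,"y":-43,"z":-42,"yaw":0},{"x":0,"y":-45,"z":-50,"yaw":0}]'

```text
time_s: 6.88
tool_pos: [0.4711, 0.182, 0.0286]
ee_rot: [3.138, -0.006, 0.041]
wrist_force: [0.5, -3.8, 7.2]
finger_gap: 0.522
```

Run:
```python
from h import *
st=robot.get_state(); print(st["tool_pos"],np.degrees(st["ee_rot"]),st["wrist_force"],st["finger_gap"],st["time_s"])
s=robot.snapshot("scene"); cv2.imwrite("pics/g3.png",cv2.resize(s["img"][180:290,200:320],(600,550),interpolation=cv2.INTER_CUBIC))
```

```text
[0.47112533 0.18198625 0.0285922 ] [179.8224435   -0.33872604   2.35743956] [ 0.45569149 -3.80260959  7.19224045] 0.5224806249006055 6.8833
```

View pics/g3.png

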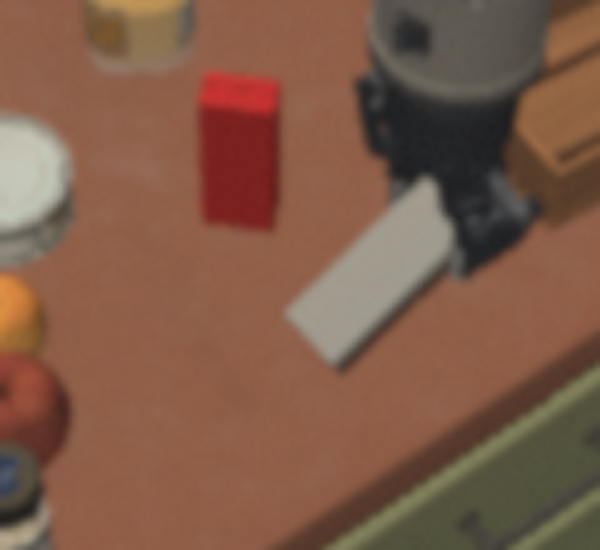

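arm_command --plan '[{"x":0,"y":-2,"z":-4,"yaw":0},{"x":0,"y":-3,"z":-8,"yaw":0},{"x":0,"y":-4,"z":-12,"yaw":0},{"x":0,"y":-4,"z":-16,"yaw":0},{"x":0,"y":-4,"z":-20,"yaw":0},{"x":0,"y":-4,"z":-22,"yaw":0},{"x":0,"y":-4,"z":-22,"yaw":0},{"x":0,"y":-4,"z":-22,"yaw":0},{"x":0,"y":-4,"z":-22,"yaw":0},{"x":0,"y":-4,"z":-22,"yaw":0}]'

```text
time_s: 7.77
tool_pos: [0.4703, 0.178, 0.0052]
ee_rot: [3.139, -0.004, 0.042]
wrist_force: [-0.0, 0.2, -1.9]
finger_gap: 0.52
```

arm_command --plan '[{"x":0,"y":0,"z":0,"yaw":0},{"x":0,"y":0,"z":0,"yaw":0},{"x":0,"y":0,"z":0,"yaw":0},{"x":0,"y":0,"z":0,"yaw":0},{"x":0,"y":0,"z":0,"yaw":0},{"x":0,"y":0,"z":0,"yaw":0},{"x":0,"y":0,"z":0,"yaw":0},{"x":0,"y":0,"z":0,"yaw":0},{"x":0,"y":0,"z":0,"yaw":0},{"x":0,"y":0,"z":0,"yaw":0}]' --gripper 0.85

```text
time_s: 8.6
tool_pos: [0.4703, 0.1779, 0.0052]
ee_rot: [3.139, -0.004, 0.042]
wrist_force: [-0.1, 0.2, -0.4]
finger_gap: 0.854
```

arm_command --plan '[{"x":0,"y":0,"z":15,"yaw":0},{"x":0,"y":0,"z":35,"yaw":0},{"x":0,"y":0,"z":60,"yaw":0},{"x":0,"y":0,"z":90,"yaw":0},{"x":0,"y":-40,"z":110,"yaw":0},{"x":0,"y":-80,"z":120,"yaw":0},{"x":0,"y":-120,"z":120,"yaw":0},{"x":0,"y":-150,"z":120,"yaw":0},{"x":0,"y":-150,"z":120,"yaw":0},{"x":0,"y":-150,"z":120,"yaw":0}]'

```text
time_s: 9.43
tool_pos: [0.4703, 0.026, 0.1253]
ee_rot: [3.138, -0.004, 0.038]
wrist_force: [-1.0, 0.2, -0.7]
finger_gap: 0.851
```

Run:
```python
from h import *
st=robot.get_state(); print(st["tool_pos"],np.degrees(st["ee_rot"]),st["wrist_force"],st["finger_gap"],st["time_s"])
a=[]
for n,(x,y,w,h) in {"scene":(200,180,120,110),"top":(190,190,120,110)}.items():
    s=robot.snapshot(n); W=cloud(s); a.append(cv2.resize(s["img"][y:y+h,x:x+w],(400,367),interpolation=cv2.INTER_CUBIC))
    P=W.reshape(-1,3); P=P[np.isfinite(P[:,2])&(P[:,2]>.015)&(P[:,2]<.035)&(P[:,0]>.42)&(P[:,0]<.52)&(P[:,1]>.13)&(P[:,1]<.34)]
    print(n,len(P),cv2.minAreaRect(np.float32(P[:,:2]*1000)),np.median(P,axis=0), np.polyfit(P[:,1],P[:,2],1))
cv2.imwrite("pics/g4.png",np.hstack(a))
```

```text
[0.47027634 0.02600604 0.12529924] [179.80057624  -0.25706342   2.16064584] [-0.95408547  0.16474104 -0.6630686 ] 0.8505221922445838 9.4333
scene 598 ((468.4037780761719, 218.46340942382812), (48.2446174621582, 122.3598861694336), 1.4581176042556763) [0.46681038 0.22208578 0.02612587] [-0.00379271  0.02665466]
top 582 ((468.580078125, 217.27879333496094), (43.49762725830078, 118.18421936035156), 1.3167040348052979) [0.46841578 0.21724462 0.02427248] [0.00072356 0.02409947]
```

View pics/g4.png

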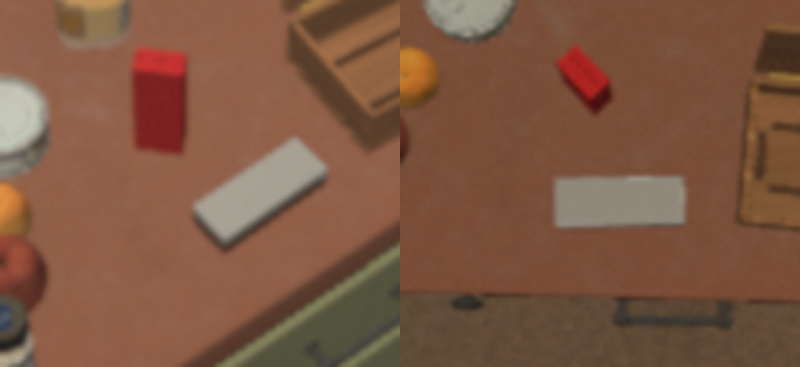

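Step 1 is done: the stone lies grey side up, centred in the top view at full-image pixel ≈(256,250), world (469,217) mm, with surface height about 24–26 mm. Now the regrasp from above.

arm_command --plan '[{"x":-1,"y":40,"z":0,"yaw":-1},{"x":-1,"y":80,"z":0,"yaw":-1},{"x":-1,"y":120,"z":0,"yaw":-1},{"x":-1,"y":160,"z":-10,"yaw":-1},{"x":-1,"y":185,"z":-30,"yaw":-1},{"x":-1,"y":191,"z":-55,"yaw":-1},{"x":-1,"y":191,"z":-80,"yaw":-1},{"x":-1,"y":191,"z":-105,"yaw":-1},{"x":-1,"y":191,"z":-116,"yaw":-1},{"x":-1,"y":191,"z":-116,"yaw":-1}]'

```text
time_s: 10.37
tool_pos: [0.4674, 0.2203, 0.0072]
ee_rot: [3.138, -0.001, 0.027]
wrist_force: [-0.7, 0.0, 0.4]
finger_gap: 0.85
```

arm_command --plan '[{"x":0,"y":0,"z":0,"yaw":0},{"x":0,"y":0,"z":0,"yaw":0},{"x":0,"y":0,"z":0,"yaw":0},{"x":0,"y":0,"z":0,"yaw":0},{"x":0,"y":0,"z":0,"yaw":0},{"x":0,"y":0,"z":0,"yaw":0},{"x":0,"y":0,"z":0,"yaw":0},{"x":0,"y":0,"z":0,"yaw":0},{"x":0,"y":0,"z":0,"yaw":0},{"x":0,"y":0,"z":0,"yaw":0}]' --gripper 0.3 --force 40

```text
time_s: 11.2
tool_pos: [0.4681, 0.2208, 0.0084]
ee_rot: [3.139, -0.003, 0.027]
wrist_force: [-3.0, 1.0, 9.7]
finger_gap: 0.515
```

arm_command --plan '[{"x":0,"y":0,"z":30,"yaw":0},{"x":0,"y":0,"z":65,"yaw":0},{"x":0,"y":0,"z":100,"yaw":0},{"x":6,"y":-30,"z":105,"yaw":-1},{"x":14,"y":-65,"z":105,"yaw":-2},{"x":22,"y":-100,"z":105,"yaw":-3},{"x":30,"y":-135,"z":105,"yaw":-4},{"x":37,"y":-170,"z":105,"yaw":-5},{"x":42,"y":-200,"z":105,"yaw":-6},{"x":42,"y":-200,"z":105,"yaw":-6}]'

```text
time_s: 12.03
tool_pos: [0.5107, 0.0138, 0.1137]
ee_rot: [3.136, -0.003, -0.087]
wrist_force: [-0.2, -0.7, -2.8]
finger_gap: 0.517
```

Run:
```python
from fit import *
st=robot.get_state(); print(st["tool_pos"],np.degrees(st["ee_rot"]),st["wrist_force"],st["finger_gap"],st["time_s"])
a=[]
for n,(x,y,w,h) in {"scene":(255,110,120,120),"top":(265,170,120,120)}.items():
    s=robot.snapshot(n); np.savez(f"{n}5.npz",**s); a.append(cv2.resize(s["img"][y:y+h,x:x+w],(400,400),interpolation=cv2.INTER_CUBIC))
cv2.imwrite("pics/g5.png",np.hstack(a))
```

```text
[0.51071563 0.01378865 0.11374248] [ 1.79703373e+02 -1.78068862e-01 -4.98183840e+00] [-0.1687842  -0.6905636  -2.84087575] 0.5165132106253697 12.0333
```

View pics/g5.png

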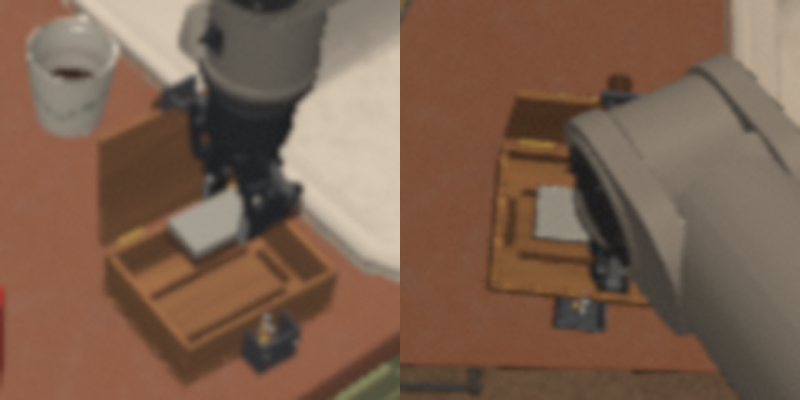

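Run:
```python
from fit import *
for n in ["scene","top"]:
    z=np.load(f"{n}5.npz"); s={k:z[k] for k in z}; W=cloud(s); im=s["img"].astype(int)
    P=W.reshape(-1,3); C=im.reshape(-1,3); sat=C.max(1)-C.min(1)
    m=np.isfinite(P[:,2])&(P[:,2]>.11)&(P[:,2]<.14)&(P[:,0]>.46)&(P[:,0]<.55)&(P[:,1]>.03)&(P[:,1]<.1)
    Q=P[m]; c,s_=np.cos(-.081),np.sin(-.081); cen=np.array([.5104,.017 if n=="top" else .019])
    d=(Q[:,:2]-cen)*1000; L=np.c_[d[:,0]*c+d[:,1]*s_,-d[:,0]*s_+d[:,1]*c]
    print(n,m.sum(),"x",np.percentile(L[:,0],[1,3,50,97,99]),"y",np.percentile(L[:,1],[50,90,97,99]),"z",np.percentile(Q[:,2],[5,50,95]))
    q=L[L[:,1]>30]; print(q[:,0].min(),q[:,0].max(), "tilt",np.polyfit(Q[:,1],Q[:,2],1)[0])
print(robot.get_state()["tool_pos"])
```

```text
scene 257 x [-22.89205071 -22.2900115   -5.45362121  21.63783132  23.26689388] y [35.94186987 51.4951987  52.71640051 53.60906095] z [0.11202509 0.13028828 0.1347168 ]
-23.420807198780338 24.102890392659372 tilt -0.14228913666688828
top 211 x [-22.87208789 -22.57872646  -4.01982626  19.87557235  21.48580155] y [38.31316437 53.3695891  55.53329397 55.83662561] z [0.12313047 0.12917388 0.13269991]
-23.01409106562283 21.59770156708823 tilt -0.03881626630419978
[0.51021292 0.01912326 0.11390491]
```

arm_command --plan '[{"x":0,"y":1,"z":-12,"yaw":0},{"x":0,"y":1,"z":-25,"yaw":0},{"x":0,"y":1,"z":-40,"yaw":0},{"x":0,"y":1,"z":-55,"yaw":0},{"x":0,"y":1,"z":-68,"yaw":0},{"x":0,"y":1,"z":-78,"yaw":0},{"x":0,"y":1,"z":-86,"yaw":0},{"x":0,"y":1,"z":-91,"yaw":0},{"x":0,"y":1,"z":-94,"yaw":0},{"x":0,"y":1,"z":-96,"yaw":0}]'

```text
time_s: 12.97
tool_pos: [0.5103, 0.0203, 0.0177]
ee_rot: [3.139, -0.003, -0.081]
wrist_force: [0.7, 1.0, -2.6]
finger_gap: 0.516
```

arm_command --plan '[{"x":0,"y":0,"z":0,"yaw":0},{"x":0,"y":0,"z":0,"yaw":0},{"x":0,"y":0,"z":0,"yaw":0},{"x":0,"y":0,"z":0,"yaw":0},{"x":0,"y":0,"z":0,"yaw":0},{"x":0,"y":0,"z":0,"yaw":0},{"x":0,"y":0,"z":0,"yaw":0},{"x":0,"y":0,"z":0,"yaw":0},{"x":0,"y":0,"z":0,"yaw":0},{"x":0,"y":0,"z":0,"yaw":0}]'

```text
time_s: 13.8
tool_pos: [0.5103, 0.0203, 0.0177]
ee_rot: [3.139, -0.003, -0.081]
wrist_force: [-0.7, -0.3, -3.1]
finger_gap: 0.513
```

arm_command --plan '[{"x":0,"y":0,"z":-1,"yaw":0},{"x":0,"y":0,"z":-2,"yaw":0},{"x":0,"y":0,"z":-2,"yaw":0},{"x":0,"y":0,"z":-2,"yaw":0},{"x":0,"y":0,"z":-2,"yaw":0},{"x":0,"y":0,"z":-2,"yaw":0},{"x":0,"y":0,"z":-2,"yaw":0},{"x":0,"y":0,"z":-2,"yaw":0},{"x":0,"y":0,"z":-2,"yaw":0},{"x":0,"y":0,"z":-2,"yaw":0}]'

```text
time_s: 14.63
tool_pos: [0.5104, 0.0203, 0.0164]
ee_rot: [3.138, -0.004, -0.081]
wrist_force: [-6.5, -0.6, 20.1]
finger_gap: 0.513
```

arm_command --plan '[{"x":0,"y":0,"z":0,"yaw":0},{"x":0,"y":0,"z":0,"yaw":0},{"x":0,"y":0,"z":0,"yaw":0},{"x":0,"y":0,"z":0,"yaw":0},{"x":0,"y":0,"z":0,"yaw":0},{"x":0,"y":0,"z":3,"yaw":0},{"x":0,"y":0,"z":10,"yaw":0},{"x":0,"y":0,"z":20,"yaw":0},{"x":0,"y":0,"z":30,"yaw":0},{"x":0,"y":0,"z":40,"yaw":0}]' --gripper 0.66

```text
time_s: 15.47
tool_pos: [0.5106, 0.0203, 0.0578]
ee_rot: [3.138, -0.004, -0.081]
wrist_force: [0.8, -0.1, -0.4]
finger_gap: 0.658
```

Stone released. I'll check it once the arm is clear: close the gripper, go up and over the lid, and take a picture.

arm_command --plan '[{"x":0,"y":0,"z":40,"yaw":0},{"x":0,"y":0,"z":80,"yaw":0},{"x":0,"y":0,"z":120,"yaw":0},{"x":0,"y":0,"z":160,"yaw":0},{"x":0,"y":0,"z":200,"yaw":0},{"x":10,"y":-1,"z":217,"yaw":0},{"x":40,"y":-3,"z":217,"yaw":0},{"x":80,"y":-7,"z":217,"yaw":0},{"x":120,"y":-11,"z":217,"yaw":0},{"x":155,"y":-15,"z":217,"yaw":0}]' --gripper 0

```text
time_s: 16.3
tool_pos: [0.6675, 0.0047, 0.2762]
ee_rot: [3.138, -0.006, -0.082]
wrist_force: [0.0, -0.6, -0.6]
finger_gap: -0.004
```

Run:
```python
from fit import *
st=robot.get_state(); print(st["tool_pos"],np.degrees(st["ee_rot"]),st["wrist_force"],st["finger_gap"],st["time_s"])
a=[]
for n,(x,y,w,h) in {"scene":(255,110,120,120),"top":(265,170,120,120)}.items():
    s=robot.snapshot(n); np.savez(f"{n}6.npz",**s); a.append(cv2.resize(s["img"][y:y+h,x:x+w],(400,400),interpolation=cv2.INTER_CUBIC))
    W=cloud(s);P=W.reshape(-1,3)
    c,s_=np.cos(-.081),np.sin(-.081); cen=np.array([.5104,.017 if n=="top" else .019])
    d=(P[:,:2]-cen)*1000; L=np.c_[d[:,0]*c+d[:,1]*s_,-d[:,0]*s_+d[:,1]*c]
    z=P[:,2]*1000; m=np.isfinite(z)&(z>25)&(z<45)&(abs(L[:,0])<45)&(abs(L[:,1])<72)
    print(n,m.sum(),cv2.minAreaRect(np.float32(L[m])),np.median(z[m]),"tilt",np.polyfit(L[m][:,0],z[m],1)[0],np.polyfit(L[m][:,1],z[m],1)[0])
cv2.imwrite("pics/g6.png",np.hstack(a))
```

```text
[0.66747769 0.00469429 0.27619455] [179.79620988  -0.32581496  -4.68560878] [ 0.02750775 -0.62158406 -0.61834823] -0.004234542786654017 16.3
scene 487 ((0.7702827453613281, -0.7514190673828125), (49.17045593261719, 123.48161315917969), 1.1438021659851074) 34.13871250192324 tilt 0.024799033333801707 -0.0011961417491576436
top 569 ((-0.07679939270019531, -0.8820648193359375), (45.628658294677734, 120.0859146118164), 0.3562282919883728) 32.311164514712274 tilt 0.01062090449521831 0.0012180408571883183
```

View pics/g6.png

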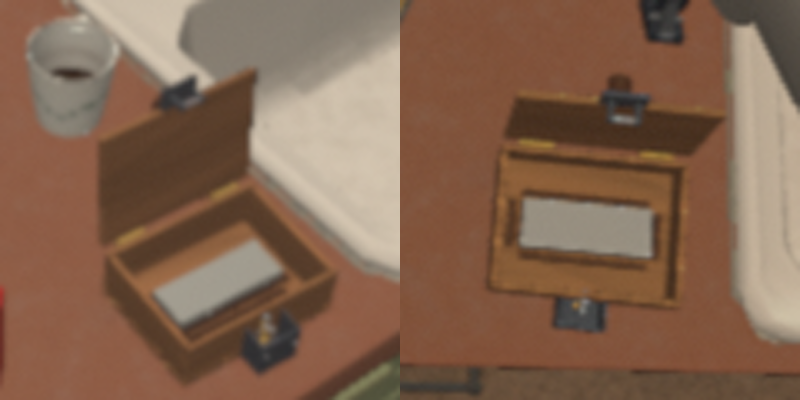

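The stone is bedded within 1 mm of the middle and flat, grey side up. Now going down behind the knob to close the lid.

arm_command --plan '[{"x":-4,"y":0,"z":-25,"yaw":0},{"x":-4,"y":0,"z":-50,"yaw":0},{"x":-4,"y":0,"z":-75,"yaw":0},{"x":-4,"y":0,"z":-100,"yaw":0},{"x":-4,"y":0,"z":-118,"yaw":0},{"x":-8,"y":1,"z":-121,"yaw":0},{"x":-14,"y":1,"z":-121,"yaw":0},{"x":-20,"y":2,"z":-121,"yaw":0},{"x":-24,"y":2,"z":-121,"yaw":0},{"x":-24,"y":2,"z":-121,"yaw":0}]'

```text
time_s: 17.23
tool_pos: [0.6447, 0.0065, 0.1551]
ee_rot: [3.14, -0.006, -0.082]
wrist_force: [-0.7, 0.4, 0.8]
finger_gap: -0.004
```

arm_command --plan '[{"x":-9,"y":1,"z":5,"yaw":0},{"x":-17,"y":1,"z":10,"yaw":0},{"x":-28,"y":2,"z":15,"yaw":0},{"x":-38,"y":3,"z":18,"yaw":0},{"x":-49,"y":4,"z":20,"yaw":0},{"x":-59,"y":5,"z":21,"yaw":0},{"x":-70,"y":6,"z":21,"yaw":0},{"x":-80,"y":6,"z":19,"yaw":0},{"x":-90,"y":7,"z":16,"yaw":0},{"x":-100,"y":8,"z":12,"yaw":0}]'

```text
time_s: 18.07
tool_pos: [0.5436, 0.0144, 0.1668]
ee_rot: [3.14, -0.006, -0.083]
wrist_force: [0.5, -0.7, 1.8]
finger_gap: 0.001
```

Run:
```python
from fit import *
st=robot.get_state(); print(st["tool_pos"],np.degrees(st["ee_rot"]),st["wrist_force"],st["finger_gap"],st["time_s"])
a=[]
for n,(x,y,w,h) in {"scene":(255,110,120,120),"top":(265,170,120,120)}.items():
    s=robot.snapshot(n); a.append(cv2.resize(s["img"][y:y+h,x:x+w],(400,400),interpolation=cv2.INTER_CUBIC))
cv2.imwrite("pics/g7.png",np.hstack(a))
```

```text
[0.54364159 0.01443648 0.16684926] [179.88072251  -0.3548954   -4.73673018] [ 0.45916658 -0.68705224  1.77213519] 0.0007712996903515712 18.0667
```

View pics/g7.png

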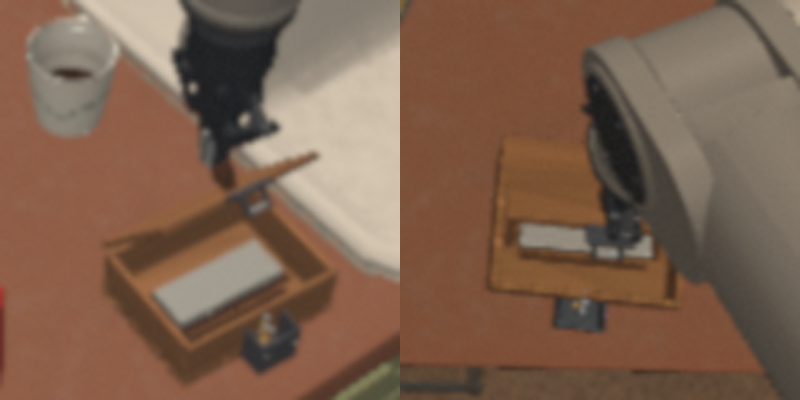

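arm_command --plan '[{"x":-8,"y":1,"z":-5,"yaw":0},{"x":-16,"y":1,"z":-10,"yaw":0},{"x":-25,"y":2,"z":-17,"yaw":0},{"x":-33,"y":3,"z":-24,"yaw":0},{"x":-40,"y":3,"z":-32,"yaw":0},{"x":-47,"y":4,"z":-40,"yaw":0},{"x":-54,"y":4,"z":-49,"yaw":0},{"x":-62,"y":5,"z":-57,"yaw":0},{"x":-70,"y":6,"z":-65,"yaw":0},{"x":-76,"y":6,"z":-68,"yaw":0}]'

```text
time_s: 19.0
tool_pos: [0.465, 0.0206, 0.0969]
ee_rot: [3.139, -0.003, -0.082]
wrist_force: [0.4, 0.5, 1.1]
finger_gap: 0.002
```

Run:
```python
from fit import *
st=robot.get_state(); print(st["tool_pos"],np.degrees(st["ee_rot"]),st["wrist_force"],st["finger_gap"],st["time_s"])
a=[]
for n,(x,y,w,h) in {"scene":(255,110,120,120),"top":(265,170,120,120)}.items():
    s=robot.snapshot(n); a.append(cv2.resize(s["img"][y:y+h,x:x+w],(400,400),interpolation=cv2.INTER_CUBIC))
cv2.imwrite("pics/g8.png",np.hstack(a))
```

```text
[0.46503908 0.0206033  0.09688682] [ 1.79842421e+02 -1.50090524e-01 -4.68169721e+00] [0.40274111 0.53306714 1.0918196 ] 0.0020495144189632245 19.0
```

View pics/g8.png

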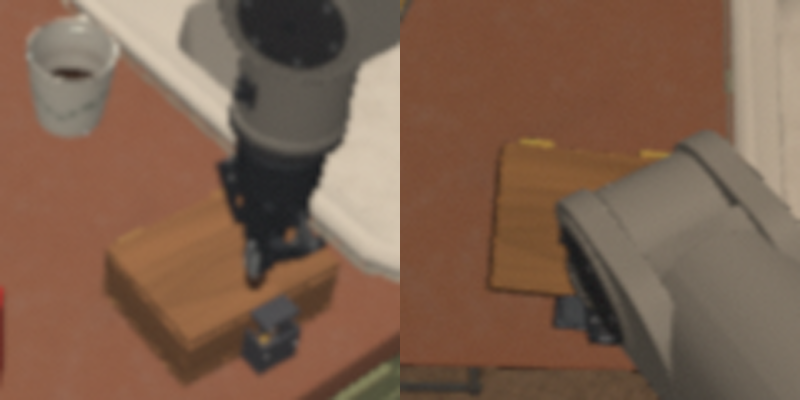

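arm_command --plan '[{"x":0,"y":0,"z":-1,"yaw":0},{"x":0,"y":0,"z":-2,"yaw":0},{"x":0,"y":0,"z":-3,"yaw":0},{"x":0,"y":0,"z":-4,"yaw":0},{"x":0,"y":0,"z":-4,"yaw":0},{"x":0,"y":0,"z":-4,"yaw":0},{"x":0,"y":0,"z":-4,"yaw":0},{"x":0,"y":0,"z":-4,"yaw":0},{"x":0,"y":0,"z":-4,"yaw":0},{"x":0,"y":0,"z":-4,"yaw":0}]'

```text
time_s: 19.93
tool_pos: [0.4655, 0.0204, 0.0937]
ee_rot: [3.138, -0.003, -0.082]
wrist_force: [-1.2, 0.2, 5.3]
finger_gap: -0.002
```

arm_command --plan '[{"x":0,"y":0,"z":-1,"yaw":0},{"x":0,"y":0,"z":-1,"yaw":0},{"x":0,"y":0,"z":-1,"yaw":0},{"x":0,"y":0,"z":-2,"yaw":0},{"x":0,"y":0,"z":-2,"yaw":0},{"x":0,"y":0,"z":-2,"yaw":0},{"x":0,"y":0,"z":-2,"yaw":0},{"x":0,"y":0,"z":-2,"yaw":0},{"x":0,"y":0,"z":-2,"yaw":0},{"x":0,"y":0,"z":-2,"yaw":0}]'

```text
time_s: 20.77
tool_pos: [0.4653, 0.0204, 0.0921]
ee_rot: [3.138, -0.003, -0.082]
wrist_force: [-7.9, 0.4, 16.2]
finger_gap: 0.001
```

arm_command --plan '[{"x":1,"y":0,"z":-1,"yaw":0},{"x":1,"y":0,"z":-1,"yaw":0},{"x":1,"y":0,"z":-1,"yaw":0},{"x":1,"y":0,"z":-1,"yaw":0},{"x":1,"y":0,"z":-1,"yaw":0},{"x":1,"y":0,"z":-1,"yaw":0},{"x":1,"y":0,"z":-1,"yaw":0},{"x":1,"y":0,"z":-1,"yaw":0},{"x":1,"y":0,"z":-1,"yaw":0},{"x":1,"y":0,"z":-1,"yaw":0}]'

```text
time_s: 21.6
tool_pos: [0.4654, 0.0204, 0.0918]
ee_rot: [3.137, -0.001, -0.082]
wrist_force: [-16.3, -0.5, 33.6]
finger_gap: -0.003
```

arm_command --plan '[{"x":0,"y":0,"z":5,"yaw":0},{"x":0,"y":0,"z":15,"yaw":0},{"x":0,"y":0,"z":30,"yaw":0},{"x":0,"y":0,"z":40,"yaw":0},{"x":0,"y":0,"z":40,"yaw":0},{"x":0,"y":0,"z":40,"yaw":0},{"x":0,"y":0,"z":40,"yaw":0},{"x":0,"y":0,"z":40,"yaw":0},{"x":0,"y":0,"z":40,"yaw":0},{"x":0,"y":0,"z":40,"yaw":0}]' --gripper 0.6

```text
time_s: 22.43
tool_pos: [0.4652, 0.0205, 0.1315]
ee_rot: [3.137, -0.001, -0.082]
wrist_force: [0.1, -1.3, 0.1]
finger_gap: 0.601
```

Run:
```python
from fit import *
st=robot.get_state(); print(st["tool_pos"],np.degrees(st["ee_rot"]),st["wrist_force"],st["finger_gap"],st["time_s"])
a=[]
for n,(x,y,w,h) in {"scene":(255,110,120,120),"top":(265,170,120,120)}.items():
    s=robot.snapshot(n); a.append(cv2.resize(s["img"][y:y+h,x:x+w],(400,400),interpolation=cv2.INTER_CUBIC))
cv2.imwrite("pics/g9.png",np.hstack(a))
```

```text
[0.4652449  0.02048961 0.13146804] [ 1.79718734e+02 -3.03512998e-02 -4.67335270e+00] [ 0.06392985 -1.29449087  0.07047703] 0.6006378999357896 22.4333
```

View pics/g9.png

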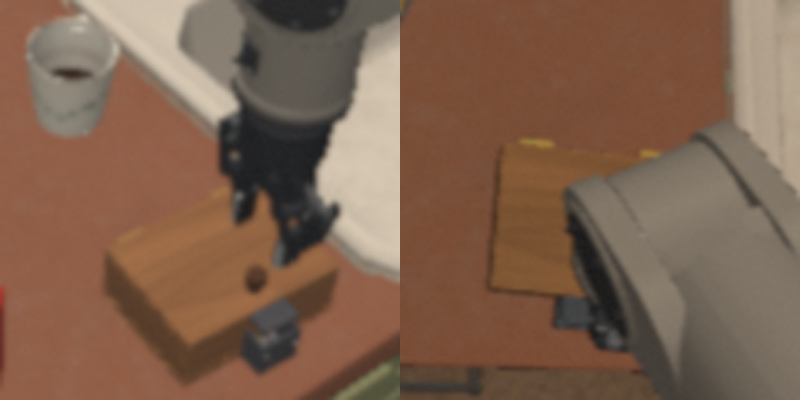

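The lid looks shut, with the knob right below the open fingers. Lowering round it.

arm_command --plan '[{"x":0,"y":1,"z":-12,"yaw":0},{"x":0,"y":1,"z":-25,"yaw":0},{"x":0,"y":1,"z":-38,"yaw":0},{"x":0,"y":1,"z":-48,"yaw":0},{"x":0,"y":1,"z":-54,"yaw":0},{"x":0,"y":1,"z":-56,"yaw":0},{"x":0,"y":1,"z":-56,"yaw":0},{"x":0,"y":1,"z":-56,"yaw":0},{"x":0,"y":1,"z":-56,"yaw":0},{"x":0,"y":1,"z":-56,"yaw":0}]'

```text
time_s: 23.37
tool_pos: [0.4657, 0.0215, 0.0761]
ee_rot: [3.137, -0.002, -0.082]
wrist_force: [0.3, 0.0, -1.1]
finger_gap: 0.603
```

arm_command --plan '[{"x":0,"y":0,"z":0,"yaw":0},{"x":0,"y":0,"z":0,"yaw":0},{"x":0,"y":0,"z":0,"yaw":0},{"x":0,"y":0,"z":0,"yaw":0},{"x":0,"y":0,"z":0,"yaw":0},{"x":0,"y":0,"z":0,"yaw":0},{"x":0,"y":0,"z":0,"yaw":0},{"x":0,"y":0,"z":0,"yaw":0},{"x":0,"y":0,"z":0,"yaw":0},{"x":0,"y":0,"z":0,"yaw":0}]' --gripper 0 --force 40

```text
time_s: 24.2
tool_pos: [0.4644, 0.0215, 0.0763]
ee_rot: [3.136, 0.0, -0.082]
wrist_force: [-12.5, 1.5, 18.7]
finger_gap: 0.21
```

arm_command --plan '[{"x":-1,"y":0,"z":0.3,"yaw":0},{"x":-1,"y":0,"z":0.6,"yaw":0},{"x":-1,"y":0,"z":1,"yaw":0},{"x":-1,"y":0,"z":1,"yaw":0},{"x":-1,"y":0,"z":1,"yaw":0},{"x":-1,"y":0,"z":1,"yaw":0},{"x":-1,"y":0,"z":1,"yaw":0},{"x":-1,"y":0,"z":1,"yaw":0},{"x":-1,"y":0,"z":1,"yaw":0},{"x":-1,"y":0,"z":1,"yaw":0}]'

```text
time_s: 25.03
tool_pos: [0.4643, 0.0215, 0.0775]
ee_rot: [3.136, -0.001, -0.082]
wrist_force: [7.2, -0.3, -5.7]
finger_gap: 0.211
```

arm_command --plan '[{"x":0,"y":0,"z":0.3,"yaw":0},{"x":0,"y":0,"z":0.5,"yaw":0},{"x":0,"y":0,"z":0.5,"yaw":0},{"x":0,"y":0,"z":0.5,"yaw":0},{"x":0,"y":0,"z":0.5,"yaw":0},{"x":0,"y":0,"z":0.5,"yaw":0},{"x":0,"y":0,"z":0.5,"yaw":0},{"x":0,"y":0,"z":0.5,"yaw":0},{"x":0,"y":0,"z":0.5,"yaw":0},{"x":0,"y":0,"z":0.5,"yaw":0}]'

```text
time_s: 25.87
tool_pos: [0.4644, 0.0215, 0.078]
ee_rot: [3.136, -0.001, -0.082]
wrist_force: [5.5, 0.1, -10.1]
finger_gap: 0.206
```

arm_command --plan '[{"x":0,"y":0,"z":0.2,"yaw":0},{"x":0,"y":0,"z":0.2,"yaw":0},{"x":0,"y":0,"z":0.2,"yaw":0},{"x":0,"y":0,"z":0.2,"yaw":0},{"x":0,"y":0,"z":0.2,"yaw":0},{"x":0,"y":0,"z":0.2,"yaw":0},{"x":0,"y":0,"z":0.2,"yaw":0},{"x":0,"y":0,"z":0.2,"yaw":0},{"x":0,"y":0,"z":0.2,"yaw":0},{"x":0,"y":0,"z":0.2,"yaw":0}]'

```text
time_s: 26.7
tool_pos: [0.4645, 0.0215, 0.0781]
ee_rot: [3.136, -0.001, -0.082]
wrist_force: [4.6, 0.4, -10.8]
finger_gap: 0.209
```

Run:
```python
from fit import *
for i in range(3):
    s=robot.snapshot("scene"); st=robot.get_state(); print(st["tool_pos"].round(4),st["wrist_force"].round(2),st["wrist_torque"].round(2),st["finger_gap"].round(3),st["time_s"])
cv2.imwrite("pics/g10.png",cv2.resize(s["img"][140:235,270:365],(600,600),interpolation=cv2.INTER_CUBIC))
```

```text
Traceback (most recent call last):
AttributeError: 'float' object has no attribute 'round'
```

The tug at 10–11 N holds steadily; an uncaught lid would give way under 7 N. I'll ease off, release and retreat.

arm_command --plan '[{"x":0,"y":0,"z":-0.5,"yaw":0},{"x":0,"y":0,"z":-1,"yaw":0},{"x":0,"y":0,"z":-1.3,"yaw":0},{"x":0,"y":0,"z":-1.3,"yaw":0},{"x":0,"y":0,"z":-1.3,"yaw":0},{"x":0,"y":0,"z":-1.3,"yaw":0},{"x":0,"y":0,"z":-1.3,"yaw":0},{"x":0,"y":0,"z":-1.3,"yaw":0},{"x":0,"y":0,"z":-1.3,"yaw":0},{"x":0,"y":0,"z":-1.3,"yaw":0}]'

```text
time_s: 27.58
tool_pos: [0.4643, 0.0215, 0.0768]
ee_rot: [3.136, -0.001, -0.082]
wrist_force: [-2.0, 1.3, -0.7]
finger_gap: 0.209
```

arm_command --plan '[{"x":0,"y":0,"z":0,"yaw":0},{"x":0,"y":0,"z":0,"yaw":0},{"x":0,"y":0,"z":0,"yaw":0},{"x":0,"y":0,"z":0,"yaw":0},{"x":0,"y":0,"z":0,"yaw":0},{"x":0,"y":0,"z":0,"yaw":0},{"x":0,"y":0,"z":0,"yaw":0},{"x":0,"y":0,"z":0,"yaw":0},{"x":0,"y":0,"z":0,"yaw":0},{"x":0,"y":0,"z":0,"yaw":0}]' --gripper 0.65

```text
time_s: 28.42
tool_pos: [0.4643, 0.0215, 0.0768]
ee_rot: [3.136, -0.001, -0.082]
wrist_force: [0.6, 0.4, 0.2]
finger_gap: 0.652
```

arm_command --plan '[{"x":0,"y":0,"z":10,"yaw":0},{"x":0,"y":0,"z":25,"yaw":0},{"x":0,"y":0,"z":50,"yaw":0},{"x":0,"y":0,"z":80,"yaw":0},{"x":0,"y":-30,"z":110,"yaw":0},{"x":0,"y":-65,"z":130,"yaw":0},{"x":0,"y":-105,"z":130,"yaw":0},{"x":0,"y":-145,"z":130,"yaw":0},{"x":0,"y":-185,"z":130,"yaw":0},{"x":0,"y":-220,"z":130,"yaw":0}]'

```text
time_s: 29.25
tool_pos: [0.4638, -0.2011, 0.2079]
ee_rot: [3.136, -0.002, -0.083]
wrist_force: [0.1, -1.0, -0.0]
finger_gap: 0.646
```

Run:
```python
from fit import *
a=[]
for n,(x,y,w,h) in {"scene":(255,110,120,120),"top":(265,170,120,120)}.items():
    s=robot.snapshot(n); a.append(cv2.resize(s["img"][y:y+h,x:x+w],(400,400),interpolation=cv2.INTER_CUBIC))
    W=cloud(s);P=W.reshape(-1,3)
    c,s_=np.cos(-.081),np.sin(-.081); cen=np.array([.5104,.017 if n=="top" else .019])
    d=(P[:,:2]-cen)*1000; L=np.c_[d[:,0]*c+d[:,1]*s_,-d[:,0]*s_+d[:,1]*c]; z=P[:,2]*1000
    m=np.isfinite(z)&(abs(L[:,0])<60)&(abs(L[:,1])<80)&(z>55)&(z<85)&(np.hypot(L[:,0]+46,L[:,1])>20)
    k=np.isfinite(z)&(np.hypot(L[:,0]+46,L[:,1])<9)
    print(n,"lid z",np.median(z[m]),"slope x",np.polyfit(L[m][:,0],z[m],1),"knob top",np.percentile(z[k],90) if k.any() else None)
    for t in ["honey","tin","mug","spice"]: print(t,[np.round(r["rect"]).tolist() for r in robot.find_in(t,n)][:1])
cv2.imwrite("pics/g11.png",np.hstack(a))
st=robot.get_state(); print(st["tool_pos"],st["wrist_force"],st["time_s"])
```

```text
scene lid z 69.28686872174583 slope x [3.86503518e-03 6.93036037e+01] knob top 95.59404815402937
honey []
tin [[186.0, 203.0, 28.0, 32.0]]
mug [[264.0, 114.0, 26.0, 37.0]]
spice [[192.0, 267.0, 20.0, 30.0]]
top lid z 67.06286861824573 slope x [4.89539051e-03 6.70850589e+01] knob top 93.59968073191105
honey [[244.0, 154.0, 26.0, 27.0]]
tin [[198.0, 173.0, 29.0, 30.0]]
mug [[320.0, 132.0, 34.0, 35.0]]
spice [[156.0, 241.0, 20.0, 22.0]]
[ 0.46446286 -0.19757949  0.20697442] [-0.21432188  0.20120393  0.22344931] 29.75
```

View pics/g11.png

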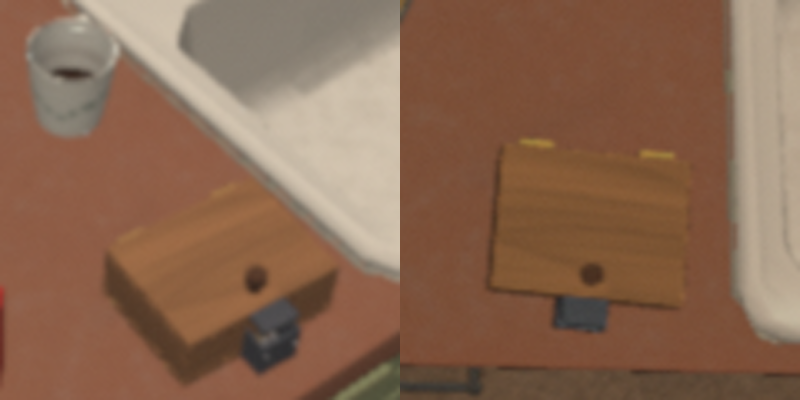

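```bash
python3 -c "
from bench import robot
print(robot.job_done())"
```

```text
the job is handed in; nothing more can be done
None
```

The stone is in its box and the lid is shut with the catch holding. The job was handed in at about 30 s of the 72 s allowed; no verdict came back.

- **Stone:** I tipped it over in a light grip until it lay flat, grey side up, let it go, then took it again from above and set it between the rails. The last look before closing put it about 1 mm from the middle of the bed, lying flat.
- **Lid and catch:** I pushed the lid shut by the knob and pressed it in steps. The last step read 33 N down, above the 20 N you called harmless. The tug held steady at 10–11 N by the wrist sensor, above the 8 N asked but well under the 17 N limit, so no second press was needed. I could not read the catch mounting directly; I estimate it was drawn up about 1.3 to 1.8 mm.
- **Last pictures:** The lid is level, with its outer face at 67–69 mm and the knob top at 94–96 mm (knob middle about 86–88 mm). The scene camera, which reads 2 mm high, gives the upper figures. Its reading leaves only about 0.4 mm under the 88 mm limit. The gripper is clear and touches nothing.
- **Other things:** The tin, mug and spice jar were found where they started in both cameras, within a few pixels. The honey was confirmed only in the top camera, because the scene detector missed it. I never touched the red look-alike.

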